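# Lock the soap mould's end gate with its taper key

### The job

Close the soap mould for the next pour: set the orange taper key down on the base board in the gap between end gate and cross bar, thin end towards the narrow end of the gap, slide it in by hand only until it lightly bites, and let go. Then take the mallet and tap the key's head along its length until the gate is tight on its gasket and the key no longer gives under a firm tap of about 14 N; much harder would crush the gasket. Lay the mallet down flat on the worktop and leave everything else alone.

Things in the scene. Friction and masses are not known exactly. Their poses are not given: they have to be found in the camera images.
- mould: Soap loaf mould, fixed: plywood base board 12 mm thick (x -60 to 60, y -85 to 315 mm; at y < 30 out to x = -150 as a landing for the key) with a white plastic trough 112 mm wide, top 74 mm above the table, its side walls from y = 12 mm on. Origin on the table top below the middle of the key gap; x = the way the key is driven (the gap narrows towards +x), y = towards the trough.
- gap (a point): Middle of the key gap, on the board (mould frame 0, 0, 12 mm): it lies between the gate and a dark wooden cross bar, 104 mm long, 38 mm tall, two black knobs on top (to 56 mm). The bar's face slants 1 in 8: mould y = -9 mm + x / 8, clamped by hand up to 2 mm off that. The gap is 24 mm wide where the key enters (x = -46), 18 in the middle, 12 at the far end; open on top.
- gate: Wooden end gate on the mould, 92 mm wide, 62 mm tall, that bears on the gasket of the trough. Frame as the mould; its face to the key is at y = 9 mm. The gasket gives 1 mm per 50 N: once the key bites, each mm it goes in adds about 5 N of clamping force, which ends at 1.5 to 2 times the last push along the key. Tight is 16 N or more, crushed over 40 N. The key wedges itself and stays.
- key: Loose orange gib-headed taper key, 184 mm long, 140 g, lying as it is used. Origin under its middle; x to the thin end (tip at x = 92 mm), z up. Flat side y = 12 mm (goes against the gate), tapered side to -y: 8 mm thick at the tip, 1 mm more every 8 mm, 34 mm tall. Head from x = -58 to -92 mm: y -14 to 12 mm, 56 mm tall, end face square. Tight at about mould x = -12 (16 either way), y = -3 mm.
- key_head (a point): Middle of the key's head, 40 mm above its underside (key frame -75, -1, 40 mm): a place to grip it, across its 26 mm.
- key_tip (a point): Point at the thin end of the key, half way up (key frame 92, 8, 17 mm).
- mallet: Loose small mallet, 280 g, lying flat on the table: aluminium head with red plastic faces, a cylinder 36 mm in diameter and 80 mm long along the mallet's y; wooden handle 22 mm wide and 26 mm tall that runs 210 mm to -x. Origin on the table under the middle of the head; z up.
- mallet_head (a point): Middle of the mallet's head, 18 mm above the table when it lies flat; the two faces are 40 mm from it along the mallet's y.
- mallet_grip (a point): Point in the middle of the handle, 42 mm behind the middle of the head (mallet frame -42, 0, 18 mm): a place to grip it, across its 22 mm.
- can: Bystander: ribbed open tin can, 100 mm in diameter, 115 mm tall; origin under its middle.
- cup: Bystander: white china cup, 76 mm in diameter, 60 mm tall; origin under its middle.
- oil_bottle: Bystander: small amber bottle, 44 mm in diameter, 85 mm tall; origin under its middle.
- soap_bar: Bystander: pink soap bar, 55 x 85 x 28 mm; origin under its middle.
- spatula: Bystander: green spatula, 280 mm long along its x; origin under its middle.
- lid_red: Bystander: dark red lid, 110 mm in diameter, 16 mm thick; origin under its middle.
Things that resemble listed ones, but are neither listed nor needed, are in the scene too. What is shaped like the mallet but pink is not meant.

How it is judged:
By the outcome, as a careful person would: the job done as asked, in the order asked, and still so for the second after the job is handed in, with the robot touching nothing.
It also fails if it takes over 72 s, if anything falls off the work surface, if the arm or the gripper's body presses on something with over 40 N, if the wrist force passes 120 N, or if a joint passes its speed limit or range.

### The arm

A 6-joint arm with a two-finger parallel gripper is mounted at the origin on the work surface. World frame = base frame: x ahead of the robot, y to its left, z up, the work surface at z = 0. Lengths are in m, angles in degrees, forces in N, time in s.
With the tool pointing down it reaches from about 0.3 to 0.75 m from the base axis. Payload 8.5 kg.
Tool frame: the origin (TCP) lies at the very end of the fingers, on their centre line; the grasp point (between the pads) lies 19 mm behind it; z points along the fingers, y is the line along which they close (so a half turn about z gives the same grasp; the last joint's range is limited). The gripper opens to 85 mm and grips with 20 to 120 N. Pads are 22 mm wide; open, the fingers measure 114 mm over their backs; the gripper's body (76 mm by 85 mm) begins 54 mm behind the grasp point. The pads swing forward as they close: fully open they stand 13 mm farther back than shut.
Start: joints at [53.325, 21.807, 74.336, -0, 83.858, -12.336], TCP at [0.227, 0.501, 0.231] pointing down, gripper open.
Joint ranges: [-178.18, 178.18], [-50.72, 133.34], [12.68, 142.11], [-81.47, 261.47], [9.98, 163.14], [-165.26, 165.26]. Speed limits (degrees/s): [136.94, 136.94, 180, 180, 180, 180].

### API

Orientations are given as a 3x3 rotation matrix whose columns are the frame's x, y, z axes.
In Python, from rig import env, optics, spotter gives the robot as it stands.
- The arm moves only by the shell command python3 -m crank 'ROWS' [FORCE]. ROWS is JSON, one flat list of numbers, 5 for each row, row after row: the finger opening in cm, from 0 to 8.54, then the shift along the tool's x, y, z in cm, then the turn about the tool's z in rad. A call has exactly 8 rows; each row shifts and turns the commanded pose from where the row before left it, along the tool's axes as they then stand; what a row does not reach is not made up. A row lasts 1/12 s, in which the tool goes at most 41.7 mm and 7.16 degrees, less where a joint would pass 70% of its speed; a pose out of reach is approached as far as the arm can. A call is refused whole if a number of a shift passes 4.17 or a number of a turn 0.125, either way. A call with a gripper value outside its range is refused whole. The fingers move at their own pace and stop on an object; FORCE is the grip in N (left out, the last holds). Time passes only in rows, so rows that do not move let the fingers close, or fill a call up. It gives the time, the measured TCP pose, the force, the opening and the grip force at its end, in the units of the state.
- env.observe(): the state, without advancing time (a new reading comes with each control period).
- optics.get_image(name): name is "side" or "top"; returns a dict with "color" (420x560x3 uint8, red, green, blue), "intrinsics" (3x3 intrinsics, pixels), "pose" (4x4, takes a point from camera to world coordinates). Camera axes: x right, y up, looking along -z (the intrinsics and any distortion apply to the point x, -y, -z); pixel columns grow to the right and rows downward; lengths in m; the calibration is good to about 2 mm. A picture is of the moment at which its call begins. There is no depth.
- env.close_job(): hands the job in; it is judged then, once.
Trained networks look in a picture, given as the dict that the camera call returned (one of the last four; its "shot" number tells which), for a name from the list of things; names that differ only in an ending like _2 or _b are one class to them, and where a whole thing is asked for, a point or a joint stands for the part that bears it (a point fixed in the world has none). Each returns a list of dicts, best first, with "score" (0 to 1); they miss things now and then, are a little off and sometimes report something else, mostly with a low value. They report only what shows in the picture. A call takes as long as a camera call. They do not tell look-alikes from the thing itself.
- spotter.look_for(picture, query): "at" ([column, row] as shares, 0 to 1, of the picture: columns of its width, rows of its height, amid what is visible of it).
The state is a dict: "time_s": time; "q": joint angles; "qvel": joint speeds; "joint_efforts": joint torques, N m; "position": TCP position; "tool_rot": TCP orientation; "ft_force": force on the tool from outside, world axes, zero at the start; "wrist_torque": the same for the moment, N m; "grip_width": finger opening in m; "gripper_force": force on a finger pad.
Only numpy, scipy, OpenCV 4.12 (cv2) and the standard library are available. Lean on these libraries where they do the work, as an engineer would, in place of code of your own. Each camera call takes 0.05 s, during which the arm holds its last target. There are 200 camera calls.

## Working session

There is one attempt and no reset: what is moved stays moved. The work goes in short steps, Python scripts to look and compute and a shell command to move; the robot and the scene stay as the last step left them, time stands still between calls to the robot, and variables do not carry over. Pictures are saved under pics/ and viewed, at most 10 in all, crops included, and the job is handed in when it is done.

```bash
ls; mkdir -p pics; cat > h.py <<'E'
import numpy as np, cv2
from rig import env, optics, spotter
def snap(name,f):
    p=optics.get_image(name); cv2.imwrite(f'pics/{f}.png',p['color'][...,::-1]); return p
def ray(p,uv):
    K=np.array(p['intrinsics']);T=np.array(p['pose'])
    d=np.linalg.solve(K,[uv[0],uv[1],1.]); d=T[:3,:3]@np.array([d[0],-d[1],-d[2]]); return T[:3,3],d
def at(p,uv,z):
    o,d=ray(p,uv); return o+d*(z-o[2])/d[2]
def proj(p,P):
    K=np.array(p['intrinsics']);T=np.array(p['pose']); c=T[:3,:3].T@(np.array(P)-T[:3,3]); c=K@[c[0],-c[1],-c[2]]; return c[:2]/c[2]
E
python3 - <<'E'
from h import *
ps={n:snap(n,n+'0') for n in('top','side')}
big=np.hstack
for n,p in ps.items():
    print(n,{k:v for k,v in p.items() if k not in('color',)})
    for q in ['mould','gap','gate','key','key_head','key_tip','mallet','mallet_head','mallet_grip']:
        print(q,[(np.round(np.array(r['at'])*[560,420],1).tolist(),round(r['score'],2)) for r in spotter.look_for(p,q)[:3]])
s=env.observe();print(s['position'],s['tool_rot'],s['ft_force'])
E
```

```text
pics
top {'intrinsics': array([[454.01626578,   0.        , 278.59444768],
       [  0.        , 454.01626578, 206.65906679],
       [  0.        ,   0.        ,   1.        ]]), 'pose': array([[ 0.01210948,  0.99318093, -0.11595258,  0.34342668],
       [-0.99990383,  0.01124355, -0.00811908, -0.09967853],
       [-0.00676   ,  0.11603974,  0.99322157,  1.20485228],
       [ 0.        ,  0.        ,  0.        ,  1.        ]]), 'shot': 1}
mould [([202.3, 169.5], 0.64)]
gap [([205.1, 170.7], 0.88)]
gate [([231.8, 154.1], 0.8), ([413.1, 205.9], 0.66)]
key [([306.0, 206.1], 0.58)]
key_head [([309.2, 205.2], 0.61)]
key_tip [([310.2, 204.0], 0.73)]
mallet [([415.0, 209.3], 0.71), ([376.2, 312.2], 0.65)]
mallet_head [([381.4, 310.0], 0.83), ([415.1, 208.7], 0.77), ([204.3, 172.9], 0.19)]
mallet_grip [([415.5, 209.3], 0.98), ([380.6, 317.1], 0.6), ([380.6, 127.8], 0.47)]
side {'intrinsics': array([[528.06144828,   0.        , 276.1494573 ],
       [  0.        , 528.06144828, 206.10857207],
       [  0.        ,   0.        ,   1.        ]]), 'pose': array([[ 0.7209244 ,  0.45885499, -0.51934585, -0.3595113 ],
       [-0.69283975,  0.46042468, -0.55496144, -1.00171851],
       [-0.01552718,  0.75990869,  0.64984436,  1.10502232],
       [ 0.        ,  0.        ,  0.        ,  1.        ]]), 'shot': 2}
mould [([257.3, 169.0], 0.64)]
gap [([255.7, 168.4], 0.6)]
gate [([272.5, 169.9], 0.55)]
key [([295.4, 222.0], 0.96)]
key_head [([295.3, 222.8], 0.79)]
key_tip [([292.5, 219.4], 0.78)]
mallet [([266.5, 314.6], 0.86), ([359.5, 274.4], 0.64)]
mallet_head [([262.3, 309.2], 0.89), ([357.6, 275.8], 0.86)]
mallet_grip [([359.5, 276.7], 0.73), ([264.5, 315.1], 0.73)]
[0.22667083 0.50110683 0.2313277 ] [[-9.11114308e-01  4.12153756e-01 -6.43829145e-06]
 [ 4.12153755e-01  9.11114307e-01  2.87577956e-05]
 [ 1.77186529e-05  2.35480730e-05 -1.00000000e+00]] [-0.50625113 -0.88565891 -0.1516541 ]
```

View pics/top0.png

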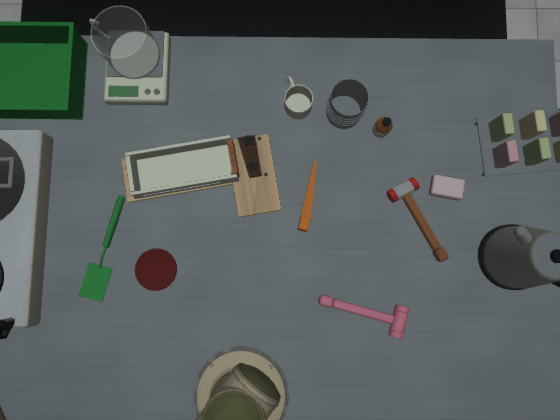

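View pics/side0.png

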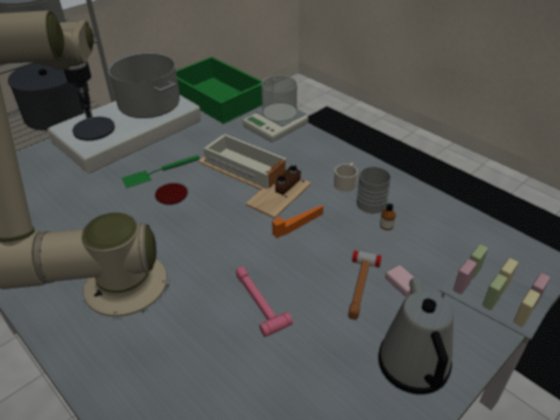

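The top picture shows the orange key at (308,197), with its head at (304,227) and tip at (315,163). The mould's bar is at (250,157) and the gate at (232,157). For the mallet there are two candidates: the red and aluminium one with its head at (403,190), which I want, and the pink look-alike at (400,318). Next is a close crop to check this.

```bash
python3 - <<'E'
from h import *
p=optics.get_image('top');c=p['color'][...,::-1]
a=cv2.resize(c[125:235,195:335],None,fx=4,fy=4,interpolation=cv2.INTER_CUBIC)
b=cv2.resize(c[170:265,375:455],None,fx=3,fy=3,interpolation=cv2.INTER_CUBIC)
o=np.zeros((440,800,3),np.uint8);o[:,:560]=a;o[:b.shape[0],560:]=b
cv2.imwrite('pics/crop.png',o)
for uv,z in [((304,227),.05),((315,163),.03),((403,190),.02),((443,255),.02),((250,157),.03),((232,157),.06)]: print(uv,at(p,uv,z).round(3))
s=proj(p,[0,0,0]);print('base px',s)
E
```

```text
(304, 227) [ 0.427 -0.156  0.05 ]
(315, 163) [ 0.597 -0.185  0.03 ]
(403, 190) [ 0.53  -0.417  0.02 ]
(443, 255) [ 0.361 -0.517  0.02 ]
(250, 157) [ 0.612 -0.013  0.03 ]
(232, 157) [0.604 0.031 0.06 ]
base px [241.06954945 394.81713098]
```

View pics/crop.png

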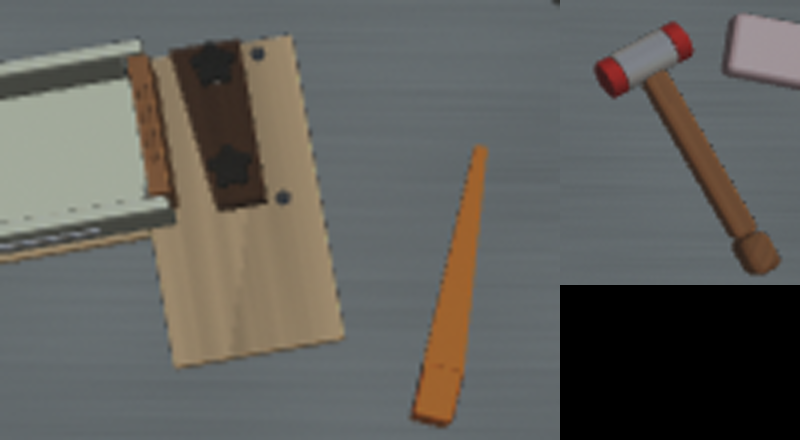

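The crop confirms it. The mallet I want has an aluminium head and red faces, and the orange taper key is the only one. The key's flat side faces left, as it should. Next I fit the poses.

```bash
cat > fit.py <<'E'
from h import *
from scipy.optimize import minimize
S=4
def T2(v,P): 
    c,s=np.cos(v[2]),np.sin(v[2]); P=np.asarray(P,float)
    return np.c_[v[0]+c*P[:,0]-s*P[:,1], v[1]+s*P[:,0]+c*P[:,1], P[:,2]]
def box(x0,x1,y0,y1,z0,z1): return [[x,y,z] for x in(x0,x1) for y in(y0,y1) for z in(z0,z1)]
KEY=[np.array(box(-.092,-.058,-.014,.012,0,.056)),np.array([[x,y,z] for z in(0,.034) for x,y in((-.058,.012),(-.058,-.01475),(.092,.012),(.092,.004))])]
t=np.linspace(0,2*np.pi,40)
MAL=[np.array([[.018*np.cos(a),y,.018+.018*np.sin(a)] for a in t for y in(-.04,.04)]),np.array(box(-.21,0,-.011,.011,.005,.031))]
def mask(c,kind):
    c=cv2.resize(c,None,fx=S,fy=S,interpolation=cv2.INTER_CUBIC); h=cv2.cvtColor(c,cv2.COLOR_RGB2HSV).astype(int)
    return (h[...,0]<18)&(h[...,1]>150)&(h[...,2]>60)
def render(p,parts,v,shape,dz=0):
    m=np.zeros(shape,np.uint8)
    for P in parts:
        W=T2(v,P); W[:,2]+=dz
        uv=np.array([proj(p,w) for w in W])*S+(S-1)/2
        cv2.fillConvexPoly(m,cv2.convexHull(np.round(uv*16).astype(np.int32)),1,shift=4)
    return m>0
def fit(p,m,parts,v0,dz=0):
    f=lambda u:(render(p,parts,u*[.01,.01,.1],m.shape,dz)!=m).sum()/m.sum()
    v0=np.array(v0)/[.01,.01,.1]
    for k in range(2):
        r=minimize(f,v0,method='Nelder-Mead',options=dict(initial_simplex=v0+np.r_[[[0]*3],np.eye(3)*.6],xatol=.005,fatol=1e-4)); v0=r.x
    return r.x*[.01,.01,.1],r.fun
E
python3 - <<'E'
from fit import *
p=optics.get_image('top');c=p['color']
m=mask(c,0);k=m.copy();k[:,:290*S]=0;k[:,325*S:]=0;k[:155*S]=0;k[240*S:]=0
v,e=fit(p,k,KEY,[.51,-.17,-.17]);print('key',v.round(4),np.degrees(v[2]),e)
print('head',T2(v,[[-.075,-.001,.04]]))
# mould corners
C=np.array([[292,36],[344,337],[178,367]])/4+[195,125]-.375
W=np.array([at(p,x,.012) for x in C]);print(W.round(4),np.linalg.norm(W[0]-W[1]),np.linalg.norm(W[2]-W[1]))
M=np.array([[.06,-.085,.012],[-.15,-.085,.012],[-.15,.03,.012]])
r=minimize(lambda u:((T2(u,M)-W)**2).sum()*1e4,[.6,.01,.17]);print('mould',r.x,np.degrees(r.x[2]),r.fun)
# bar/gate top: crop corner check
for n,q in (('bar',[[-.052,-.009-.052/8,.038],[.052,-.009+.052/8,.038]]),('gate',[[-.046,.009,.062],[.046,.009,.062]])):
    print(n,[((proj(p,w)-[195,125]+.375)*4).round(0).tolist() for w in T2(r.x,q)])
# mallet by lines
g=[np.array(x)/3+[375,170]-.33 for x in ([ -560+613,77],[-560+678,41])]
A,B=at(p,g[0],.02),at(p,g[1],.02);print('mal faces',A,B,np.linalg.norm(A-B))
e=at(p,np.array([653-560,80])/3+[375,170],.031);f=at(p,np.array([742-560,235])/3+[375,170],.031);print('handle',e,f,np.degrees(np.arctan2(*(e-f)[1::-1])))
E
```

```text
key [ 0.5109 -0.1715 -0.2382] -13.647962985151056 0.1806783687475254
head [[ 0.43781225 -0.15474473  0.04      ]]
[[ 0.6806 -0.0579  0.012 ]
 [ 0.4768 -0.0954  0.012 ]
 [ 0.4557  0.014   0.012 ]] 0.20716184446402378 0.11136085644066414
mould [0.60759798 0.01432316 0.18768917] 10.753797272191878 0.11573093795830629
bar [[215.0, 205.0], [170.0, 56.0]]
gate [[173.0, 196.0], [150.0, 58.0]]
mal faces [ 0.51512452 -0.38883956  0.02      ] [ 0.54773312 -0.446437    0.02      ] 0.06618751102634711
handle [ 0.51042754 -0.42162471  0.031     ] [ 0.37723219 -0.49497282  0.031     ] 28.84072953942511
```

```bash
cat > go.py <<'E'
# work out tool-frame shifts: go.py x y z phi nrows  (turn spread evenly over the rows)
import sys; from h import *
x,y,z,phi,n=map(float,sys.argv[1:6]);n=int(n)
s=env.observe();p=np.array(s['position']);R=np.array(s['tool_rot']);f=np.arctan2(R[1,1],R[0,1])
df=(np.radians(phi)-f+np.pi)%(2*np.pi)-np.pi
d=(np.array([x,y,z])-p)*100/n
print('t',round(s['time_s'],2),'pos',p.round(4),'phi',round(np.degrees(f),2),'turn/row',round(-df/n,4),'shift/row',np.linalg.norm(d).round(2),'F',np.round(s['ft_force'],1),'w',round(s['grip_width'],4))
for i in range(n):
    a=f+df*i/n; print([round(v,2) for v in (-d[0]*np.sin(a)+d[1]*np.cos(a), d[0]*np.cos(a)+d[1]*np.sin(a), -d[2])])
E
python3 go.py .437 -.155 .16 76.4 18
```

```text
t 1.1 pos [0.2267 0.5011 0.2313] phi 65.66 turn/row -0.0104 shift/row 3.85 F [-0.2 -0.4  0.1] w 0.0854
[np.float64(-2.57), np.float64(-2.84), np.float64(0.4)]
[np.float64(-2.54), np.float64(-2.87), np.float64(0.4)]
[np.float64(-2.51), np.float64(-2.89), np.float64(0.4)]
[np.float64(-2.48), np.float64(-2.92), np.float64(0.4)]
[np.float64(-2.45), np.float64(-2.94), np.float64(0.4)]
[np.float64(-2.42), np.float64(-2.97), np.float64(0.4)]
[np.float64(-2.38), np.float64(-2.99), np.float64(0.4)]
[np.float64(-2.35), np.float64(-3.02), np.float64(0.4)]
[np.float64(-2.32), np.float64(-3.04), np.float64(0.4)]
[np.float64(-2.29), np.float64(-3.07), np.float64(0.4)]
[np.float64(-2.26), np.float64(-3.09), np.float64(0.4)]
[np.float64(-2.23), np.float64(-3.11), np.float64(0.4)]
[np.float64(-2.19), np.float64(-3.14), np.float64(0.4)]
[np.float64(-2.16), np.float64(-3.16), np.float64(0.4)]
[np.float64(-2.13), np.float64(-3.18), np.float64(0.4)]
[np.float64(-2.09), np.float64(-3.2), np.float64(0.4)]
[np.float64(-2.06), np.float64(-3.23), np.float64(0.4)]
[np.float64(-2.03), np.float64(-3.25), np.float64(0.4)]
```

```bash
python3 -m crank '[8,-2.55,-2.85,0.4,-0.01, 8,-2.55,-2.85,0.4,-0.01, 8,-2.5,-2.9,0.4,-0.01, 8,-2.5,-2.9,0.4,-0.01, 8,-2.45,-2.95,0.4,-0.01, 8,-2.4,-2.95,0.4,-0.01, 8,-2.4,-3,0.4,-0.01, 8,-2.35,-3,0.4,-0.01]' 60
python3 -m crank '[7,-2.3,-3.05,0.4,-0.01, 7,-2.3,-3.05,0.4,-0.01, 7,-2.25,-3.1,0.4,-0.01, 7,-2.2,-3.1,0.4,-0.01, 7,-2.2,-3.15,0.4,-0.01, 7,-2.15,-3.15,0.4,-0.01, 7,-2.1,-3.2,0.4,-0.01, 7,-2.1,-3.2,0.4,-0.01]'
python3 go.py .437 -.155 .05 76.4 8
```

```text
time_s: 1.77
position: [0.3201, 0.2081, 0.1994]
tool_rot: [[-0.941, 0.337, 0.001], [0.337, 0.941, 0.0], [-0.001, 0.0, -1.0]]
ft_force: [1.3, 0.1, 0.1]
grip_width: 0.0801
gripper_force: 0.0
time_s: 2.43
position: [0.4116, -0.0842, 0.1673]
tool_rot: [[-0.965, 0.262, 0.001], [0.262, 0.965, -0.0], [-0.001, -0.0, -1.0]]
ft_force: [0.7, 1.6, 0.2]
grip_width: 0.07
gripper_force: 0.0
t 2.43 pos [ 0.4116 -0.0842  0.1673] phi 74.82 turn/row -0.0034 shift/row 1.74 F [0.7 1.6 0.2] w 0.07
[np.float64(-0.54), np.float64(-0.77), np.float64(1.47)]
[np.float64(-0.54), np.float64(-0.77), np.float64(1.47)]
[np.float64(-0.53), np.float64(-0.77), np.float64(1.47)]
[np.float64(-0.53), np.float64(-0.78), np.float64(1.47)]
[np.float64(-0.53), np.float64(-0.78), np.float64(1.47)]
[np.float64(-0.52), np.float64(-0.78), np.float64(1.47)]
[np.float64(-0.52), np.float64(-0.78), np.float64(1.47)]
[np.float64(-0.52), np.float64(-0.78), np.float64(1.47)]
```

```bash
python3 -m crank '[7,-1.05,-1.55,1.4,-0.01, 7,-1.05,-1.55,1.4,-0.01, 7,-1.05,-1.55,1.4,-0.01, 7,-1.05,-1.55,1.4,0, 7,0,0,1.5,0, 7,0,0,0,0,7,0,0,0,0,7,0,0,0,0]'
python3 go.py .437 -.155 .022 76.4 5 | head -2
python3 - <<'E'
from h import *
p=snap('top','a1')
o=np.array(env.observe()['position'])
c=p['color'][170:260,260:360,::-1]; cv2.imwrite('pics/a1.png',cv2.resize(c,None,fx=5,fy=5))
print(proj(p,o)-[260,170])
E
```

```text
time_s: 3.1
position: [0.437, -0.1523, 0.0971]
tool_rot: [[-0.973, 0.232, 0.001], [0.232, 0.973, -0.0], [-0.001, -0.0, -1.0]]
ft_force: [0.2, 0.0, 0.3]
grip_width: 0.07
gripper_force: 0.0
t 3.1 pos [ 0.437  -0.1523  0.0971] phi 76.57 turn/row 0.0006 shift/row 1.5 F [0.2 0.  0.3] w 0.07
[np.float64(-0.01), np.float64(-0.05), np.float64(1.5)]
[43.64941615 51.42640327]
```

View pics/a1.png

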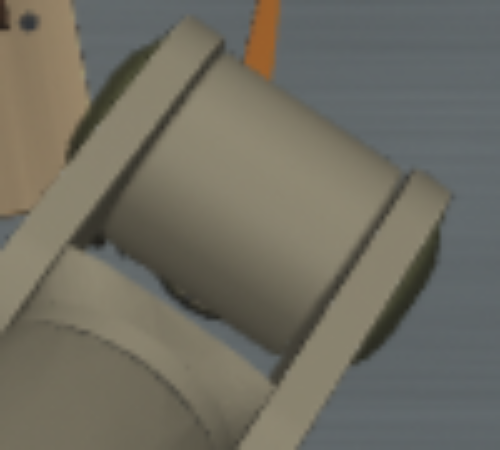

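The arm hides the head, and only the key's shaft shows, at crop (262,40), on the expected line. I descend and grip.

```bash
python3 -m crank '[7,0,-0.05,1.5,0, 7,0,-0.05,1.5,0, 7,0,-0.05,1.5,0, 7,0,-0.05,1.5,0, 7,0,-0.05,1.5,0, 7,0,0,0,0, 4,0,0,0,0, 2,0,0,0,0]' 50
python3 -m crank '[2,0,0,0,0,2,0,0,0,0,2,0,0,0,0,2,0,0,0,0,2,0,0,0,0,2,0,0,0,0,2,0,0,0,0,2,0,0,0,0]'
python3 - <<'E'
from h import *
p=optics.get_image('side');u=proj(p,[.44,-.155,.03]).astype(int);print(u)
c=p['color'][u[1]-70:u[1]+50,u[0]-80:u[0]+80,::-1]; cv2.imwrite('pics/a2.png',cv2.resize(c,None,fx=4,fy=4))
E
```

```text
time_s: 3.82
position: [0.4367, -0.1551, 0.0225]
tool_rot: [[-0.973, 0.232, 0.002], [0.232, 0.973, -0.001], [-0.002, -0.001, -1.0]]
ft_force: [0.7, -0.2, 0.2]
grip_width: 0.0469
gripper_force: 0.0
time_s: 4.48
position: [0.4367, -0.1552, 0.0224]
tool_rot: [[-0.973, 0.232, 0.002], [0.232, 0.973, -0.001], [-0.002, -0.001, -1.0]]
ft_force: [-1.0, 0.6, 7.0]
grip_width: 0.0253
gripper_force: 49.5
[278 226]
```

View pics/a2.png

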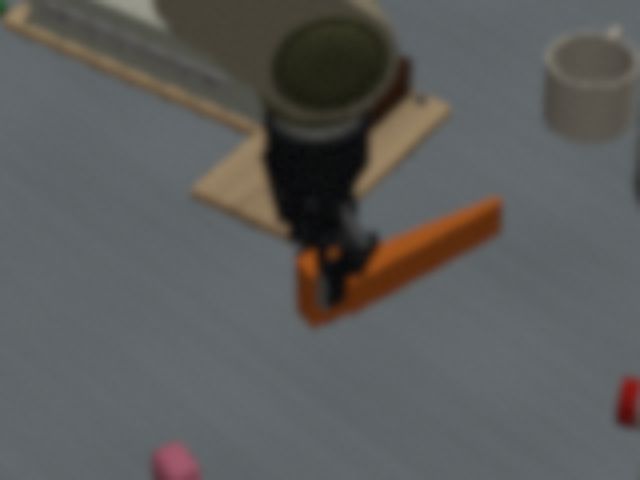

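The side view shows the fingers holding the key's head squarely, at crop (335,280). I lift it and carry it over the gap.

```bash
python3 -m crank '[2,0,0,-1,0, 2,0,0,-1.5,0, 2,0,0,-2,0, 2,0,0,-2,0, 2,0,0,-1.5,-0.105, 2,0,0,0,-0.105, 2,0,0,0,-0.105, 2,0,0,0,-0.105]'
python3 go.py .4733 -.0183 .10 100.75 8
```

```text
time_s: 5.2
position: [0.4362, -0.1549, 0.1021]
tool_rot: [[-0.982, -0.189, 0.001], [-0.189, 0.982, -0.001], [-0.001, -0.001, -1.0]]
ft_force: [-1.0, -0.2, -1.6]
grip_width: 0.0254
gripper_force: 49.2
t 5.2 pos [ 0.4362 -0.1549  0.1021] phi 100.92 turn/row 0.0004 shift/row 1.77 F [-1.  -0.2 -1.6] w 0.0254
[np.float64(-0.78), np.float64(1.59), np.float64(0.03)]
[np.float64(-0.78), np.float64(1.59), np.float64(0.03)]
[np.float64(-0.78), np.float64(1.59), np.float64(0.03)]
[np.float64(-0.78), np.float64(1.59), np.float64(0.03)]
[np.float64(-0.78), np.float64(1.59), np.float64(0.03)]
[np.float64(-0.78), np.float64(1.59), np.float64(0.03)]
[np.float64(-0.78), np.float64(1.59), np.float64(0.03)]
[np.float64(-0.77), np.float64(1.59), np.float64(0.03)]
```

```bash
python3 -m crank '[2,-1.05,2.1,0,0, 2,-1.05,2.1,0,0, 2,-1.05,2.1,0,0, 2,-1.05,2.1,0,0, 2,-1.05,2.1,0,0, 2,-1.05,2.2,0,0, 2,0,0,0,0, 2,0,0,0,0]'
python3 go.py .4733 -.0183 .06 100.75 3
python3 - <<'E'
from h import *
p=optics.get_image('top')
c=p['color'][125:235,195:315,::-1]; a=cv2.resize(c,None,fx=4,fy=4,interpolation=cv2.INTER_CUBIC)
p=optics.get_image('side');c=p['color'][130:240,220:330,::-1]; b=cv2.resize(c,(320,320),interpolation=cv2.INTER_CUBIC)
o=np.zeros((440,800,3),np.uint8);o[:,:480]=a;o[:320,480:]=b;cv2.imwrite('pics/a3.png',o)
E
```

```text
time_s: 5.87
position: [0.4747, -0.0177, 0.1016]
tool_rot: [[-0.982, -0.186, 0.0], [-0.186, 0.982, -0.0], [-0.0, -0.0, -1.0]]
ft_force: [0.2, -0.2, -1.7]
grip_width: 0.0253
gripper_force: 49.5
t 5.87 pos [ 0.4747 -0.0177  0.1016] phi 100.75 turn/row -0.0 shift/row 1.39 F [ 0.2 -0.2 -1.7] w 0.0253
[np.float64(0.05), np.float64(-0.01), np.float64(1.39)]
[np.float64(0.05), np.float64(-0.01), np.float64(1.39)]
[np.float64(0.05), np.float64(-0.01), np.float64(1.39)]
```

View pics/a3.png

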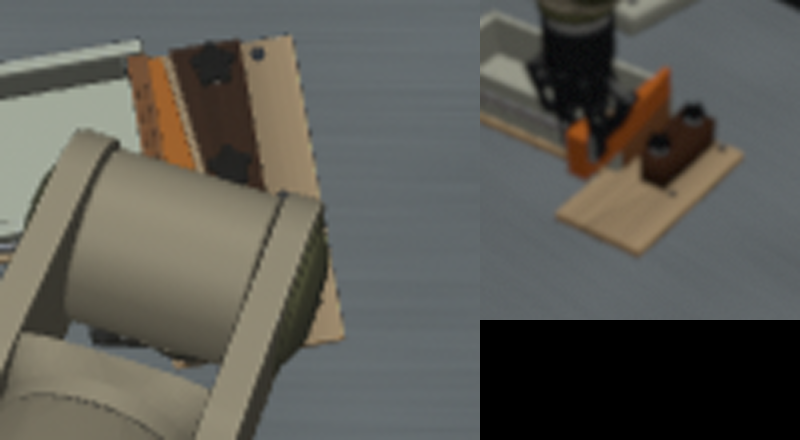

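```bash
python3 - <<'E'
from fit import *
p=optics.get_image('top');s=env.observe();P=np.array(s['position'])
a=np.radians(10.75);K=T2([P[0],P[1],a],[[.076,.001,0]])[0];v=[K[0],K[1],a]
q=T2(v,[[.092,.004,.034],[.092,.012,.034],[-.01,-.00875,.034],[-.01,.012,.034]]);q[:,2]+=P[2]-.0225
print(((np.array([proj(p,w) for w in q])-[195,125]+.375)*4).round(1).tolist())
R=np.array([[np.cos(a),np.sin(a)],[-np.sin(a),np.cos(a)]]);print('key in mould',(R@(K[:2]-[.6076,.0143])*1e3).round(1))
E
```

```text
[[164.4, 55.8], [151.6, 58.0], [212.4, 212.8], [178.8, 218.7]]
key in mould [-60.9  -7.1]
```

The tip sits at crop (160,58), within a pixel of the prediction, and its taper edge lies over the gap. I lower it.

```bash
python3 -m crank '[2,0,0,1,0, 2,0,0,1,0, 2,0,0,1,0, 2,0,0,1,0, 2,0,0,1,0, 2,0,0,0.7,0, 2,0,0,0.5,0, 2,0,0,0.2,0]'
python3 -m crank '[2,0,0,0.05,0, 2,0,0,0.05,0, 2,0,0,0.05,0, 2,0,0,0.05,0, 2,0,0,0.05,0, 2,0,0,0,0, 2,0,0,0,0, 2,0,0,0,0]'
```

```text
time_s: 6.68
position: [0.4745, -0.019, 0.0368]
tool_rot: [[-0.983, -0.183, -0.001], [-0.183, 0.983, 0.0], [0.001, 0.0, -1.0]]
ft_force: [0.4, -0.6, -1.1]
grip_width: 0.0252
gripper_force: 49.6
time_s: 7.35
position: [0.4748, -0.0186, 0.0349]
tool_rot: [[-0.983, -0.184, 0.0], [-0.184, 0.983, -0.0], [-0.0, -0.0, -1.0]]
ft_force: [0.2, 0.2, -1.0]
grip_width: 0.0253
gripper_force: 49.6
```

```bash
python3 -m crank '[2,0,0,0.03,0, 2,0,0,0.03,0, 2,0,0,0.03,0, 2,0,0,0,0, 2,0,0,0,0, 2,0,0,0,0, 2,0,0,0,0, 2,0,0,0,0]'
```

```text
time_s: 8.02
position: [0.4749, -0.0186, 0.0344]
tool_rot: [[-0.983, -0.184, 0.001], [-0.184, 0.983, -0.0], [-0.001, -0.0, -1.0]]
ft_force: [-2.8, 0.1, 6.1]
grip_width: 0.0254
gripper_force: 50.6
```

```bash
python3 -m crank '[2,0,0,-0.05,0, 2,-0.3,0,0,0, 2,-0.3,0,0,0, 2,-0.3,0,0,0, 2,-0.3,0,0,0, 2,-0.3,0,0,0, 2,0,0,0,0, 2,0,0,0,0]'
python3 -m crank '[2,-0.2,0,0,0, 2,-0.2,0,0,0, 2,-0.2,0,0,0, 2,-0.2,0,0,0, 2,0,0,0,0, 2,0,0,0,0, 2,0,0,0,0, 2,0,0,0,0]'
```

```text
time_s: 8.68
position: [0.4899, -0.0158, 0.0344]
tool_rot: [[-0.983, -0.184, 0.001], [-0.184, 0.983, -0.0], [-0.001, -0.0, -1.0]]
ft_force: [0.4, 0.3, 1.7]
grip_width: 0.0258
gripper_force: 49.9
time_s: 9.35
position: [0.4974, -0.0144, 0.0344]
tool_rot: [[-0.983, -0.184, 0.0], [-0.184, 0.983, -0.0], [-0.0, -0.0, -1.0]]
ft_force: [0.4, 0.1, 0.7]
grip_width: 0.0255
gripper_force: 49.9
```

```bash
python3 -m crank '[2,-0.1,0.05,0,0, 2,-0.1,0.05,0,0, 2,-0.1,0.05,0,0, 2,-0.1,0.05,0,0, 2,0,0,0,0, 2,0,0,0,0, 2,0,0,0,0, 2,0,0,0,0]'

```

```text
time_s: 10.02
position: [0.501, -0.0116, 0.0345]
tool_rot: [[-0.983, -0.184, 0.0], [-0.184, 0.983, -0.0], [-0.0, -0.0, -1.0]]
ft_force: [0.9, 0.8, 2.3]
grip_width: 0.0256
gripper_force: 50.0
```

```bash
python3 -m crank '[2,-0.1,0.03,0,0, 2,-0.1,0.03,0,0, 2,-0.1,0.03,0,0, 2,0,0,0,0, 2,0,0,0,0, 2,0,0,0,0, 2,0,0,0,0, 2,0,0,0,0]'

```

```text
time_s: 10.68
position: [0.5038, -0.0102, 0.0344]
tool_rot: [[-0.983, -0.184, 0.0], [-0.184, 0.983, -0.0], [-0.0, -0.0, -1.0]]
ft_force: [0.5, 0.1, 2.1]
grip_width: 0.0252
gripper_force: 50.1
```

```bash
python3 -m crank '[2,-0.1,0.03,0,0, 2,-0.1,0.03,0,0, 2,-0.1,0.03,0,0, 2,0,0,0,0, 2,0,0,0,0, 2,0,0,0,0, 2,0,0,0,0, 2,0,0,0,0]'

```

```text
time_s: 11.35
position: [0.5067, -0.0089, 0.0344]
tool_rot: [[-0.983, -0.184, 0.0], [-0.184, 0.983, -0.0], [-0.0, -0.0, -1.0]]
ft_force: [0.8, -1.8, 1.3]
grip_width: 0.0253
gripper_force: 50.0
```

```bash
python3 -m crank '[2,-0.1,0,0,0, 2,-0.1,0,0,0, 2,-0.1,0,0,0, 2,0,0,0,0, 2,0,0,0,0, 2,0,0,0,0, 2,0,0,0,0, 2,0,0,0,0]'

```

```text
time_s: 12.02
position: [0.5096, -0.0083, 0.0344]
tool_rot: [[-0.983, -0.184, 0.0], [-0.184, 0.983, -0.0], [-0.0, -0.0, -1.0]]
ft_force: [0.4, -4.2, 1.8]
grip_width: 0.0254
gripper_force: 50.0
```

```bash
python3 -m crank '[2,-0.1,0,0,0, 2,-0.1,0,0,0, 2,-0.1,0,0,0, 2,0,0,0,0, 2,0,0,0,0, 2,0,0,0,0, 2,0,0,0,0, 2,0,0,0,0]'

```

```text
time_s: 12.68
position: [0.5124, -0.0077, 0.0344]
tool_rot: [[-0.983, -0.184, -0.0], [-0.184, 0.983, -0.0], [0.0, -0.0, -1.0]]
ft_force: [-1.6, -4.6, 2.0]
grip_width: 0.0253
gripper_force: 50.1
```

```bash
python3 -m crank '[2,0,-0.04,0,0, 2,-0.1,0,0,0, 2,-0.1,0,0,0, 2,-0.1,0,0,0, 2,0,0,0,0, 2,0,0,0,0, 2,0,0,0,0, 2,0,0,0,0]'

```

```text
time_s: 13.35
position: [0.5155, -0.0073, 0.0344]
tool_rot: [[-0.983, -0.184, 0.0], [-0.184, 0.983, 0.0], [-0.0, 0.0, -1.0]]
ft_force: [0.6, -0.8, 2.7]
grip_width: 0.0253
gripper_force: 50.1
```

```bash
python3 -m crank '[2,-0.1,0,0,0, 2,-0.1,0,0,0, 2,0,0,0,0, 2,0,0,0,0, 2,0,0,0,0, 2,0,0,0,0, 2,0,0,0,0, 2,0,0,0,0]'

```

```text
time_s: 14.02
position: [0.5174, -0.007, 0.0344]
tool_rot: [[-0.983, -0.184, 0.0], [-0.184, 0.983, 0.0], [-0.0, 0.0, -1.0]]
ft_force: [0.4, -0.1, 4.1]
grip_width: 0.0254
gripper_force: 50.2
```

```bash
python3 -m crank '[2,-0.1,0,-0.02,0, 2,-0.1,0,0,0, 2,0,0,0,0, 2,0,0,0,0, 2,0,0,0,0, 2,0,0,0,0, 2,0,0,0,0, 2,0,0,0,0]'

```

```text
time_s: 14.68
position: [0.5193, -0.0067, 0.0346]
tool_rot: [[-0.983, -0.184, -0.0], [-0.184, 0.983, 0.0], [0.0, 0.0, -1.0]]
ft_force: [0.5, -0.7, -0.7]
grip_width: 0.0254
gripper_force: 49.8
```

```bash
python3 -m crank '[2,-0.1,0,0,0, 2,-0.1,0,0,0, 2,0,0,0,0, 2,0,0,0,0, 2,0,0,0,0, 2,0,0,0,0, 2,0,0,0,0, 2,0,0,0,0]'

```

```text
time_s: 15.35
position: [0.5213, -0.0064, 0.0346]
tool_rot: [[-0.983, -0.184, -0.0], [-0.184, 0.983, 0.0], [0.0, 0.0, -1.0]]
ft_force: [1.0, 0.4, -0.5]
grip_width: 0.0256
gripper_force: 49.7
```

```bash
python3 -m crank '[2,-0.1,0,0,0, 2,-0.1,0,0,0, 2,-0.1,0,0,0, 2,0,0,0,0, 2,0,0,0,0, 2,0,0,0,0, 2,0,0,0,0, 2,0,0,0,0]'

```

```text
time_s: 16.02
position: [0.5242, -0.0058, 0.0346]
tool_rot: [[-0.983, -0.184, -0.0], [-0.184, 0.983, 0.0], [0.0, 0.0, -1.0]]
ft_force: [0.7, -0.5, 0.0]
grip_width: 0.0251
gripper_force: 49.7
```

```bash
python3 -m crank '[2,-0.1,0,0,0, 2,-0.1,0,0,0, 2,0,0,0,0, 2,0,0,0,0, 2,0,0,0,0, 2,0,0,0,0, 2,0,0,0,0, 2,0,0,0,0]'

```

```text
time_s: 16.68
position: [0.5262, -0.0055, 0.0346]
tool_rot: [[-0.983, -0.184, 0.0], [-0.184, 0.983, 0.0], [-0.0, 0.0, -1.0]]
ft_force: [-0.3, 0.2, -1.0]
grip_width: 0.0253
gripper_force: 49.7
```

```bash
python3 -m crank '[2,-0.1,0,0,0, 2,-0.1,0,0,0, 2,0,0,0,0, 2,0,0,0,0, 2,0,0,0,0, 2,0,0,0,0, 2,0,0,0,0, 2,0,0,0,0]'

```

```text
time_s: 17.35
position: [0.5279, -0.005, 0.0346]
tool_rot: [[-0.983, -0.184, -0.001], [-0.184, 0.983, 0.0], [0.001, 0.0, -1.0]]
ft_force: [-3.9, 0.7, 1.1]
grip_width: 0.0255
gripper_force: 49.9
```

```bash
python3 -m crank '[2,-0.1,0,0,0, 2,-0.1,0,0,0, 2,0,0,0,0, 2,0,0,0,0, 2,0,0,0,0, 2,0,0,0,0, 2,0,0,0,0, 2,0,0,0,0]'

```

```text
time_s: 18.02
position: [0.5291, -0.0046, 0.0345]
tool_rot: [[-0.983, -0.184, -0.003], [-0.184, 0.983, 0.0], [0.002, 0.001, -1.0]]
ft_force: [-8.4, 1.0, 2.8]
grip_width: 0.0257
gripper_force: 50.2
```

The push is 8 N along the key, more than a light bite. I ease it back and re-seat it more gently.

```bash
python3 -m crank '[2,0.1,0,0,0, 2,0.1,0,0,0, 2,0.1,0,0,0, 2,0.1,0,0,0, 2,0,0,0,0, 2,0,0,0,0, 2,0,0,0,0, 2,0,0,0,0]'

```

```text
time_s: 18.68
position: [0.5263, -0.0055, 0.0347]
tool_rot: [[-0.983, -0.184, 0.0], [-0.184, 0.983, -0.0], [-0.0, -0.0, -1.0]]
ft_force: [0.3, 1.7, -1.0]
grip_width: 0.0254
gripper_force: 49.7
```

```bash
python3 -m crank '[2,-0.1,0,0,0, 2,-0.1,0,0,0, 2,0,0,0,0, 2,0,0,0,0, 2,0,0,0,0, 2,0,0,0,0, 2,0,0,0,0, 2,0,0,0,0]'

```

```text
time_s: 19.35
position: [0.5278, -0.005, 0.0346]
tool_rot: [[-0.983, -0.184, -0.001], [-0.184, 0.983, 0.0], [0.001, 0.0, -1.0]]
ft_force: [-4.9, 1.9, 2.2]
grip_width: 0.0255
gripper_force: 50.0
```

```bash
python3 -m crank '[5,0,0,0,0, 6,0,0,0,0, 6,0,0,0,0, 6,0,0,-0.5,0, 6,0,0,-2.5,0, 6,0,0,-4,0, 6,0,0,-4,0, 6,0,0,-1,0]'
python3 go.py .53 -.25 .17 0 8 | head -1
python3 -m crank '[7,0,0,0,0.12, 7,0,0,0,0.12, 7,0,0,0,0.12, 7,0,0,0,0.12, 7,0,0,0,0.12, 7,0,0,0,0.12, 7,0,0,0,0.12, 7,0,0,0,0.12]'
python3 go.py .50 -.25 .15 -10 9
```

```text
time_s: 20.02
position: [0.5304, -0.0056, 0.1609]
tool_rot: [[-0.983, -0.184, 0.01], [-0.184, 0.983, -0.002], [-0.009, -0.004, -1.0]]
ft_force: [0.6, 0.5, 0.4]
grip_width: 0.0598
gripper_force: 0.0
t 20.02 pos [ 0.5304 -0.0056  0.1609] phi 100.62 turn/row 0.2195 shift/row 3.06 F [0.6 0.5 0.4] w 0.0598
time_s: 20.68
position: [0.5283, -0.0052, 0.1551]
tool_rot: [[-0.71, 0.704, 0.001], [0.704, 0.71, -0.0], [-0.001, 0.0, -1.0]]
ft_force: [-0.8, -0.7, -0.4]
grip_width: 0.0704
gripper_force: 0.0
t 20.68 pos [ 0.5283 -0.0052  0.1551] phi 45.27 turn/row 0.1072 shift/row 2.74 F [-0.8 -0.7 -0.4] w 0.0704
[np.float64(-1.69), np.float64(-2.15), np.float64(0.06)]
[np.float64(-1.91), np.float64(-1.96), np.float64(0.06)]
[np.float64(-2.11), np.float64(-1.74), np.float64(0.06)]
[np.float64(-2.28), np.float64(-1.51), np.float64(0.06)]
[np.float64(-2.43), np.float64(-1.26), np.float64(0.06)]
[np.float64(-2.55), np.float64(-0.99), np.float64(0.06)]
[np.float64(-2.64), np.float64(-0.71), np.float64(0.06)]
[np.float64(-2.71), np.float64(-0.42), np.float64(0.06)]
[np.float64(-2.73), np.float64(-0.13), np.float64(0.06)]
```

```bash
python3 - <<'E'
from fit import *
p=snap('top','b1');c=cv2.resize(p['color'],None,fx=S,fy=S,interpolation=cv2.INTER_CUBIC);h=cv2.cvtColor(c,cv2.COLOR_RGB2HSV).astype(int)
R=np.zeros(h.shape[:2],bool);R[170*S:268*S,380*S:455*S]=1
red=R&((h[...,0]<5)|(h[...,0]>172))&(h[...,1]>160)&(h[...,2]>90)
br=R&(h[...,0]>=5)&(h[...,0]<20)&(h[...,1]>90)
n,_,st,ce=cv2.connectedComponentsWithStats(red.astype(np.uint8))
bl=[ce[i] for i in range(1,n) if st[i,4]>100];print(bl)
W=[at(p,(b-1.5)/S,.022) for b in bl];print(np.round(W,4),np.mean(W,0))
ys,xs=np.nonzero(br);pts=np.c_[xs,ys].astype(np.float32);keep=ys<235*S
pts=pts[keep];vx=cv2.fitLine(pts,cv2.DIST_HUBER,0,.01,.01).ravel();print(vx,len(pts))
t=np.array([pts[:,1].min(),pts[:,1].max()]);L=[at(p,(np.array([vx[2]+vx[0]/vx[1]*(y-vx[3]),y])-1.5)/S,.026) for y in t]
d=L[0]-L[1];print(np.round(L,4),np.degrees(np.arctan2(d[1],d[0])))
# key check
k=optics.get_image('top')['color'][125:235,195:315,::-1]
cv2.imwrite('pics/b2.png',cv2.resize(k,None,fx=4,fy=4,interpolation=cv2.INTER_CUBIC))
E
```

```text
[array([1658.72859025,  731.71277997]), array([1572.11303345,  778.98615917])]
[[ 0.5495 -0.4467  0.022 ]
 [ 0.5174 -0.3892  0.022 ]] [ 0.53344627 -0.41796107  0.022     ]
[5.1693076e-01 8.5602719e-01 1.6714266e+03 8.6016339e+02] 6510
[[ 0.5198 -0.4196  0.026 ]
 [ 0.4132 -0.4814  0.026 ]] 30.123657346852518
```

```bash
python3 go.py .497 -.434 .10 -60.3 16
```

```text
t 20.78 pos [ 0.5283 -0.0052  0.155 ] phi 45.53 turn/row 0.1154 shift/row 2.71 F [ 0.4  0.3 -0.8] w 0.0696
[np.float64(-1.74), np.float64(-2.05), np.float64(0.34)]
[np.float64(-1.96), np.float64(-1.84), np.float64(0.34)]
[np.float64(-2.16), np.float64(-1.6), np.float64(0.34)]
[np.float64(-2.33), np.float64(-1.34), np.float64(0.34)]
[np.float64(-2.47), np.float64(-1.06), np.float64(0.34)]
[np.float64(-2.57), np.float64(-0.77), np.float64(0.34)]
[np.float64(-2.65), np.float64(-0.47), np.float64(0.34)]
[np.float64(-2.68), np.float64(-0.16), np.float64(0.34)]
[np.float64(-2.68), np.float64(0.15), np.float64(0.34)]
[np.float64(-2.65), np.float64(0.46), np.float64(0.34)]
[np.float64(-2.58), np.float64(0.76), np.float64(0.34)]
[np.float64(-2.47), np.float64(1.05), np.float64(0.34)]
[np.float64(-2.33), np.float64(1.33), np.float64(0.34)]
[np.float64(-2.17), np.float64(1.59), np.float64(0.34)]
[np.float64(-1.97), np.float64(1.83), np.float64(0.34)]
[np.float64(-1.74), np.float64(2.04), np.float64(0.34)]
```

View pics/b2.png

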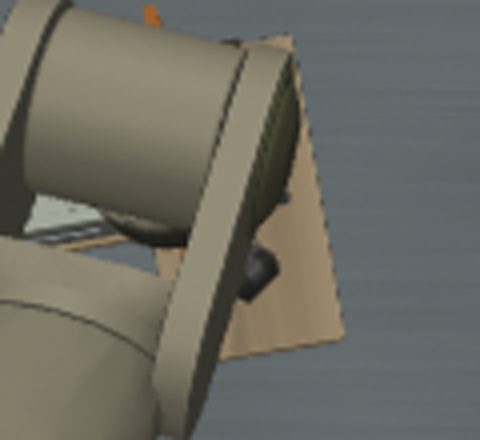

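The arm covers the gap. The key tip shows past the bar's end at crop (152,15), as expected. Now I go to the mallet.

```bash
python3 -m crank '[7,-1.75,-2.05,0.2,0.115, 7,-1.95,-1.85,0.2,0.115, 7,-2.15,-1.6,0.2,0.115, 7,-2.35,-1.35,0.2,0.115, 7,-2.45,-1.05,0.2,0.115, 7,-2.55,-0.75,0.2,0.115, 7,-2.65,-0.45,0.3,0.115, 7,-2.7,-0.15,0.3,0.115]'
python3 -m crank '[7,-2.7,0.15,0.4,0.115, 7,-2.65,0.45,0.4,0.115, 7,-2.6,0.75,0.4,0.115, 7,-2.45,1.05,0.4,0.115, 7,-2.35,1.35,0.4,0.115, 7,-2.15,1.6,0.4,0.115, 7,-1.95,1.85,0.4,0.115, 7,-1.75,2.05,0.4,0.115]'
python3 go.py .497 -.434 .004 -60.3 6
python3 - <<'E'
from h import *
p=optics.get_image('side')
u=proj(p,[.51,-.42,.03]).astype(int);print(u)
c=p['color'][u[1]-60:u[1]+60,u[0]-80:u[0]+80,::-1]; cv2.imwrite('pics/c1.png',cv2.resize(c,None,fx=4,fy=4))
E
```

```text
time_s: 21.45
position: [0.5132, -0.2209, 0.1369]
tool_rot: [[0.125, 0.992, 0.001], [0.992, -0.125, -0.0], [-0.0, 0.001, -1.0]]
ft_force: [0.6, 0.4, -0.0]
grip_width: 0.07
gripper_force: 0.0
time_s: 22.12
position: [0.4993, -0.4358, 0.1047]
tool_rot: [[0.865, 0.502, 0.0], [0.502, -0.865, -0.0], [0.0, 0.0, -1.0]]
ft_force: [0.1, 0.0, -0.1]
grip_width: 0.0701
gripper_force: 0.0
t 22.12 pos [ 0.4993 -0.4358  0.1047] phi -59.89 turn/row 0.0012 shift/row 1.68 F [ 0.1  0.  -0.1] w 0.0701
[np.float64(-0.02), np.float64(-0.05), np.float64(1.68)]
[np.float64(-0.02), np.float64(-0.05), np.float64(1.68)]
[np.float64(-0.02), np.float64(-0.05), np.float64(1.68)]
[np.float64(-0.02), np.float64(-0.05), np.float64(1.68)]
[np.float64(-0.02), np.float64(-0.05), np.float64(1.68)]
[np.float64(-0.02), np.float64(-0.05), np.float64(1.68)]
[362 259]
```

View pics/c1.png

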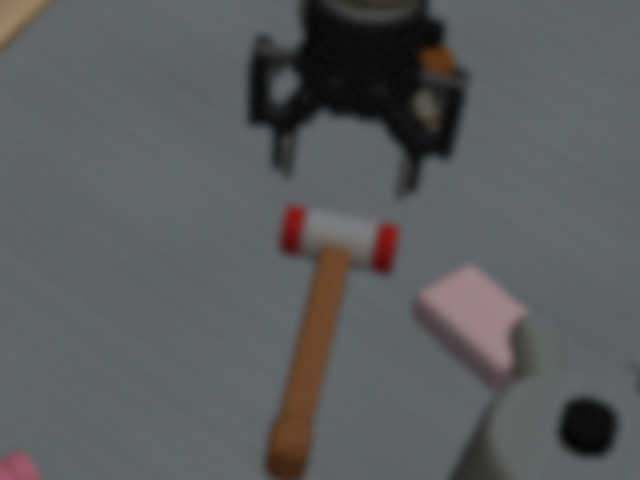

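The mallet lies as measured, with its head at crop (340,237) and its handle running down to (288,450). The open gripper stands above and behind it in this view. I descend and grip.

```bash
python3 -m crank '[7,0,-0.05,2,0, 7,0,-0.05,2,0, 7,0,-0.05,2,0, 7,0,-0.05,2,0, 7,0,-0.05,1.5,0, 7,-0.1,-0.05,0.5,0, 4,0,0,0,0, 1,0,0,0,0]' 120
python3 -m crank '[1,0,0,0,0,1,0,0,0,0,1,0,0,0,0,1,0,0,0,0,1,0,0,0,0,1,0,0,0,0,1,0,0,0,0,1,0,0,0,0]'
```

```text
time_s: 22.83
position: [0.4973, -0.4327, 0.0054]
tool_rot: [[0.864, 0.504, 0.001], [0.504, -0.864, -0.001], [0.0, 0.001, -1.0]]
ft_force: [0.5, 0.6, -0.8]
grip_width: 0.047
gripper_force: 0.0
time_s: 23.5
position: [0.4977, -0.4331, 0.0065]
tool_rot: [[0.864, 0.503, 0.002], [0.503, -0.864, -0.003], [0.0, 0.003, -1.0]]
ft_force: [-0.3, -0.2, 6.5]
grip_width: 0.02
gripper_force: 117.8
```

```bash
python3 -m crank '[1,0,0,-0.5,0, 1,0,0,-1,0, 1,0,0,-1.5,0, 1,0,0,-2,0, 1,0,0,-2,0, 1,0,0,-1.5,0, 1,0,0,0,0, 1,0,0,0,0]'
python3 - <<'E'
from h import *
p=optics.get_image('side')
u=proj(p,[.51,-.42,.11]).astype(int);print(u)
c=p['color'][u[1]-60:u[1]+60,u[0]-80:u[0]+40,::-1]; a=cv2.resize(c,None,fx=4,fy=4)[:,:400]
p=optics.get_image('top');c=p['color'][120:220,200:300,::-1]; b=cv2.resize(c,None,fx=4,fy=4,interpolation=cv2.INTER_CUBIC)
o=np.zeros((480,800,3),np.uint8);o[:,:400]=a;o[:400,400:]=b;cv2.imwrite('pics/c2.png',o)
E
python3 go.py .449 -.0626 .10 10.75 14
```

```text
time_s: 24.17
position: [0.4971, -0.4323, 0.0902]
tool_rot: [[0.864, 0.503, 0.001], [0.503, -0.864, -0.001], [0.0, 0.001, -1.0]]
ft_force: [-0.6, 0.0, -3.5]
grip_width: 0.0198
gripper_force: 117.7
[365 239]
t 24.27 pos [ 0.4966 -0.4317  0.0884] phi -59.81 turn/row -0.088 shift/row 2.66 F [ 0.3  0.1 -4.1] w 0.0199
[np.float64(1.03), np.float64(-2.45), np.float64(-0.08)]
[np.float64(1.24), np.float64(-2.35), np.float64(-0.08)]
[np.float64(1.44), np.float64(-2.23), np.float64(-0.08)]
[np.float64(1.64), np.float64(-2.1), np.float64(-0.08)]
[np.float64(1.81), np.float64(-1.94), np.float64(-0.08)]
[np.float64(1.98), np.float64(-1.78), np.float64(-0.08)]
[np.float64(2.13), np.float64(-1.6), np.float64(-0.08)]
[np.float64(2.26), np.float64(-1.4), np.float64(-0.08)]
[np.float64(2.37), np.float64(-1.2), np.float64(-0.08)]
[np.float64(2.47), np.float64(-0.99), np.float64(-0.08)]
[np.float64(2.55), np.float64(-0.77), np.float64(-0.08)]
[np.float64(2.6), np.float64(-0.54), np.float64(-0.08)]
[np.float64(2.64), np.float64(-0.31), np.float64(-0.08)]
[np.float64(2.66), np.float64(-0.08), np.float64(-0.08)]
```

View pics/c2.png

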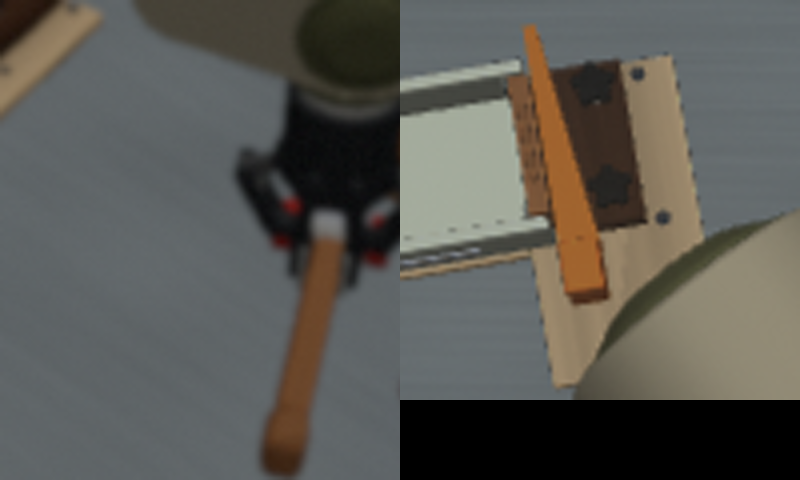

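The mallet hangs level in the fingers, with its handle at crop (300,350). The key is seated straight in the gap, head end at crop (587,293) and tip at (528,28). I carry the mallet behind the key's head.

```bash
python3 -m crank '[1,1.05,-2.45,-0.2,-0.088, 1,1.25,-2.35,-0.2,-0.088, 1,1.45,-2.25,-0.2,-0.088, 1,1.65,-2.1,0,-0.088, 1,1.8,-1.95,0,-0.088, 1,2,-1.8,0,-0.088, 1,2.15,-1.6,0,-0.088, 1,2.25,-1.4,0,-0.088]'
python3 -m crank '[1,2.35,-1.2,0,-0.088, 1,2.45,-1,0,-0.088, 1,2.55,-0.75,0,-0.088, 1,2.6,-0.55,0,-0.088, 1,2.65,-0.3,0,-0.088, 1,2.65,-0.1,0,-0.088, 1,0,0,0,0, 1,0,0,0,0]'
python3 go.py .449 -.0626 .0265 10.75 7 | head -2
python3 - <<'E'
from h import *
p=optics.get_image('top');a=np.radians(10.75);R=np.array([[np.cos(a),np.sin(a)],[-np.sin(a),np.cos(a)]])
w=at(p,(246.75-.375,192.75-.375),.068);print('key end mid, mould',R@(w[:2]-[.6076,.0143]))
c=p['color'][150:260,200:330,::-1]; cv2.imwrite('pics/d1.png',cv2.resize(c,None,fx=4,fy=4,interpolation=cv2.INTER_CUBIC))
for q in('mallet_head','key_head'): print([(np.round(np.array(r['at'])*[560,420],1).tolist(),round(r['score'],2)) for r in spotter.look_for(p,q)[:3]])
E
```

```text
time_s: 24.93
position: [0.4692, -0.2189, 0.0946]
tool_rot: [[0.329, 0.944, -0.002], [0.944, -0.329, 0.001], [0.001, -0.002, -1.0]]
ft_force: [0.4, 0.3, -3.3]
grip_width: 0.0201
gripper_force: 118.0
time_s: 25.6
position: [0.4487, -0.0616, 0.0951]
tool_rot: [[-0.189, 0.982, -0.002], [0.982, 0.189, 0.001], [0.001, -0.001, -1.0]]
ft_force: [0.3, -0.4, -3.7]
grip_width: 0.0198
gripper_force: 118.0
t 25.6 pos [ 0.4487 -0.0616  0.0951] phi 10.87 turn/row 0.0003 shift/row 0.98 F [ 0.3 -0.4 -3.7] w 0.0198
[np.float64(-0.01), np.float64(0.0), np.float64(0.98)]
key end mid, mould [-0.09851741 -0.00438183]
[([311.8, 207.0], 0.91), ([377.7, 311.5], 0.74), ([298.6, 98.5], 0.65)]
[([239.8, 151.4], 0.61)]
```

```bash
python3 -m crank '[1,0,0,1.2,0, 1,0,0,1.2,0, 1,0,0,1.2,0, 1,0,0,1.2,0, 1,0,0,1.2,0, 1,0,0,0.9,0, 1,0,0,0,0, 1,0,0,0,0]'
python3 -m crank '[1,0,0.5,0,0, 1,0,0.5,0,0, 1,0,0.5,0,0, 1,0,0.5,0,0, 1,0,0.3,0,0, 1,0,0.1,0,0, 1,0,0,0,0, 1,0,0,0,0]'
python3 - <<'E'
from h import *
p=optics.get_image('side');u=proj(p,[.5,-.02,.05]).astype(int)
c=p['color'][u[1]-60:u[1]+60,u[0]-60:u[0]+80,::-1]; cv2.imwrite('pics/d2.png',cv2.resize(c,None,fx=5,fy=5,interpolation=cv2.INTER_CUBIC))
E
```

```text
time_s: 26.42
position: [0.4493, -0.0634, 0.0264]
tool_rot: [[-0.185, 0.983, -0.001], [0.983, 0.185, 0.0], [0.0, -0.001, -1.0]]
ft_force: [-0.4, 0.1, -2.5]
grip_width: 0.02
gripper_force: 118.0
time_s: 27.08
position: [0.4727, -0.0581, 0.0266]
tool_rot: [[-0.187, 0.982, -0.0], [0.982, 0.187, 0.0], [0.0, -0.0, -1.0]]
ft_force: [0.7, 0.1, -2.8]
grip_width: 0.0198
gripper_force: 118.0
```

View pics/d2.png

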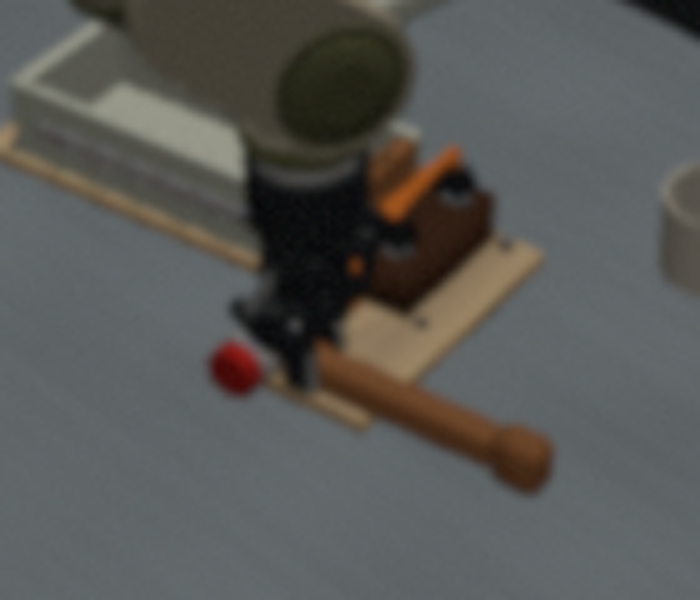

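The mallet is level behind the key's head, red face at (237,368), handle clear to the right. I start tapping gently.

```bash
python3 -m crank '[1,0,0.2,0,0, 1,0,0.2,0,0, 1,0,0.2,0,0, 1,0,0.2,0,0, 1,0,0.1,0,0, 1,0,0,0,0, 1,0,0,0,0, 1,0,0,0,0]'
```

```text
time_s: 27.8
position: [0.4813, -0.0565, 0.0265]
tool_rot: [[-0.187, 0.982, -0.001], [0.982, 0.187, 0.0], [0.0, -0.001, -1.0]]
ft_force: [-3.4, -0.9, -3.3]
grip_width: 0.0198
gripper_force: 118.0
```

```bash
python3 -m crank '[1,0,-0.3,0,0, 1,0,0,0,0, 1,0,0.2,0,0, 1,0,0.15,0,0, 1,0,0.1,0,0, 1,0,0,0,0, 1,0,0,0,0, 1,0,0,0,0]'
```

```text
time_s: 28.47
position: [0.4823, -0.0562, 0.0264]
tool_rot: [[-0.187, 0.982, -0.002], [0.982, 0.187, 0.0], [0.001, -0.002, -1.0]]
ft_force: [-5.7, -2.0, -1.7]
grip_width: 0.0198
gripper_force: 118.4
```

```bash
python3 -m crank '[1,0,-0.4,0,0, 1,0,0,0,0, 1,0,0.2,0,0, 1,0,0.2,0,0, 1,0,0.1,0,0, 1,0,0,0,0, 1,0,0,0,0, 1,0,0,0,0]'
```

```text
time_s: 29.13
position: [0.4829, -0.0561, 0.0263]
tool_rot: [[-0.188, 0.982, -0.004], [0.982, 0.188, 0.0], [0.001, -0.004, -1.0]]
ft_force: [-7.1, -3.7, -1.0]
grip_width: 0.0195
gripper_force: 118.5
```

```bash
python3 -m crank '[1,0,-0.4,0,0, 1,0,0,0,0, 1,0,0.2,0,0, 1,0,0.2,0,0, 1,0,0.1,0,0, 1,0,0,0,0, 1,0,0,0,0, 1,0,0,0,0]'
```

```text
time_s: 29.8
position: [0.4834, -0.0559, 0.0262]
tool_rot: [[-0.188, 0.982, -0.005], [0.982, 0.188, 0.0], [0.001, -0.005, -1.0]]
ft_force: [-9.4, -3.6, 0.1]
grip_width: 0.02
gripper_force: 118.7
```

```bash
python3 -m crank '[1,0,-0.4,0,0, 1,0,0,0,0, 1,0,0.2,0,0, 1,0,0.2,0,0, 1,0,0.1,0,0, 1,0,0,0,0, 1,0,0,0,0, 1,0,0,0,0]'
```

```text
time_s: 30.47
position: [0.484, -0.0557, 0.0262]
tool_rot: [[-0.188, 0.982, -0.006], [0.982, 0.188, 0.0], [0.001, -0.006, -1.0]]
ft_force: [-12.1, -5.0, 0.4]
grip_width: 0.0198
gripper_force: 118.9
```

```bash
python3 -m crank '[1,0,-0.4,0,0, 1,0,0,0,0, 1,0,0.2,0,0, 1,0,0.2,0,0, 1,0,0.06,0,0, 1,0,0,0,0, 1,0,0,0,0, 1,0,0,0,0]'
```

```text
time_s: 31.13
position: [0.4844, -0.0556, 0.0261]
tool_rot: [[-0.188, 0.982, -0.006], [0.982, 0.188, 0.0], [0.001, -0.006, -1.0]]
ft_force: [-13.3, -5.9, -0.5]
grip_width: 0.0199
gripper_force: 119.0
```

```bash
python3 -m crank '[1,0,-0.4,0,0, 1,0,0,0,0, 1,0,0.2,0,0, 1,0,0.2,0,0, 1,0,0.01,0,0, 1,0,0,0,0, 1,0,0,0,0, 1,0,0,0,0]'
```

```text
time_s: 31.8
position: [0.4847, -0.0556, 0.0262]
tool_rot: [[-0.188, 0.982, -0.006], [0.982, 0.188, 0.0], [0.001, -0.006, -1.0]]
ft_force: [-12.3, -6.3, -0.7]
grip_width: 0.0197
gripper_force: 119.0
```

```bash
python3 -m crank '[1,0,-0.4,0,0, 1,0,0,0,0, 1,0,0.2,0,0, 1,0,0.2,0,0, 1,0,0.05,0,0, 1,0,0,0,0, 1,0,0,0,0, 1,0,0,0,0]'
```

```text
time_s: 32.47
position: [0.4849, -0.0555, 0.0261]
tool_rot: [[-0.188, 0.982, -0.007], [0.982, 0.188, 0.0], [0.001, -0.007, -1.0]]
ft_force: [-13.8, -6.8, 0.5]
grip_width: 0.02
gripper_force: 119.2
```

```bash
python3 -m crank '[1,0,-0.4,0,0, 1,0,0,0,0, 1,0,0.2,0,0, 1,0,0.2,0,0, 1,0,0.02,0,0, 1,0,0,0,0, 1,0,0,0,0, 1,0,0,0,0]'
```

```text
time_s: 33.13
position: [0.4851, -0.0554, 0.0261]
tool_rot: [[-0.188, 0.982, -0.007], [0.982, 0.188, 0.0], [0.001, -0.006, -1.0]]
ft_force: [-14.0, -5.9, 0.6]
grip_width: 0.0197
gripper_force: 119.2
```

The last taps reached about 14 to 15 N along the key with no real advance. Now I back off and lay the mallet down on the free table to the right.

```bash
python3 -m crank '[1,0,-0.5,0,0, 1,0,-1,0,0, 1,0,-1.5,0,0, 1,0,-1,0,0, 1,0,0,-1,0, 1,0,0,-2,0, 1,0,0,-1,0, 1,0,0,0,0]'
python3 go.py .45 -.22 .05 10.75 8
```

```text
time_s: 33.8
position: [0.4499, -0.0633, 0.0686]
tool_rot: [[-0.187, 0.982, 0.005], [0.982, 0.187, -0.002], [-0.003, 0.005, -1.0]]
ft_force: [0.8, -0.4, -3.0]
grip_width: 0.0201
gripper_force: 118.9
t 33.8 pos [ 0.4499 -0.0633  0.0686] phi 10.77 turn/row 0.0001 shift/row 1.97 F [ 0.8 -0.4 -3. ] w 0.0201
[np.float64(-1.92), np.float64(-0.37), np.float64(0.23)]
[np.float64(-1.92), np.float64(-0.37), np.float64(0.23)]
[np.float64(-1.92), np.float64(-0.36), np.float64(0.23)]
[np.float64(-1.92), np.float64(-0.36), np.float64(0.23)]
[np.float64(-1.92), np.float64(-0.36), np.float64(0.23)]
[np.float64(-1.92), np.float64(-0.36), np.float64(0.23)]
[np.float64(-1.92), np.float64(-0.36), np.float64(0.23)]
[np.float64(-1.92), np.float64(-0.36), np.float64(0.23)]
```

```bash
python3 -m crank '[1,-1.9,-0.35,0.2,0, 1,-1.9,-0.35,0.2,0, 1,-1.9,-0.35,0.2,0, 1,-1.9,-0.35,0.2,0, 1,-1.9,-0.35,0.2,0, 1,-1.9,-0.35,0.2,0, 1,-1.9,-0.35,0.2,0, 1,-1.9,-0.35,0.2,0]'
python3 -m crank '[1,0,0,1,0, 1,0,0,1,0, 1,0,0,1,0, 1,0,0,0.6,0, 1,0,0,0.3,0, 1,0,0,0.1,0, 1,0,0,0,0, 1,0,0,0,0]'
```

```text
time_s: 34.47
position: [0.4493, -0.2184, 0.0498]
tool_rot: [[-0.187, 0.982, 0.0], [0.982, 0.187, 0.0], [0.0, 0.0, -1.0]]
ft_force: [0.2, 1.0, -3.6]
grip_width: 0.0202
gripper_force: 118.8
time_s: 35.13
position: [0.4493, -0.2176, 0.0109]
tool_rot: [[-0.187, 0.982, 0.001], [0.982, 0.187, -0.0], [-0.001, 0.001, -1.0]]
ft_force: [-0.7, 0.5, -2.3]
grip_width: 0.0199
gripper_force: 118.8
```

```bash
python3 -m crank '[1,0,0,0.1,0, 1,0,0,0.1,0, 1,0,0,0.1,0, 1,0,0,0.05,0, 1,0,0,0,0, 1,0,0,0,0, 1,0,0,0,0, 1,0,0,0,0]'
```

```text
time_s: 35.8
position: [0.4491, -0.2175, 0.0072]
tool_rot: [[-0.187, 0.982, 0.0], [0.982, 0.187, -0.0], [-0.0, 0.0, -1.0]]
ft_force: [0.7, 0.1, -2.9]
grip_width: 0.0197
gripper_force: 118.8
```

```bash
python3 -m crank '[1,0,0,0.05,0, 1,0,0,0.05,0, 1,0,0,0,0, 1,0,0,0,0, 1,0,0,0,0, 1,0,0,0,0, 1,0,0,0,0, 1,0,0,0,0]'
```

```text
time_s: 36.47
position: [0.4491, -0.2175, 0.0065]
tool_rot: [[-0.187, 0.982, 0.0], [0.982, 0.187, -0.0], [-0.0, 0.0, -1.0]]
ft_force: [-2.8, 1.7, 5.7]
grip_width: 0.0198
gripper_force: 120.0
```

Contact with the table. I release and rise, then move the arm clear to check.

```bash
python3 -m crank '[3,0,0,0,0, 5,0,0,0,0, 6,0,0,0,0, 6,0,0,0,0, 6,0,0,-0.5,0, 6,0,0,-2,0, 6,0,0,-4,0, 6,0,0,-4,0]' 20
python3 -m crank '[6,0,0,-3,0, 6,-3.5,0,0,0, 6,-3.5,0,0,0, 6,-3.5,0,0,0, 6,-3.5,0,0,0, 6,-3.5,0,0,0, 6,-3.5,0,0,0, 6,0,0,0,0]'
python3 - <<'E'
from h import *
p=optics.get_image('top');c=cv2.resize(p['color'],None,fx=4,fy=4,interpolation=cv2.INTER_CUBIC);h=cv2.cvtColor(c,cv2.COLOR_RGB2HSV).astype(int)
a=np.radians(10.75);R=np.array([[np.cos(a),np.sin(a)],[-np.sin(a),np.cos(a)]])
red=((h[...,0]<5)|(h[...,0]>172))&(h[...,1]>160)&(h[...,2]>110)
n,_,st,ce=cv2.connectedComponentsWithStats(red.astype(np.uint8))
print('red',[(( ce[i]/4).round(1).tolist(),st[i].tolist()[4],at(p,ce[i]/4,.022).round(3).tolist()) for i in range(1,n) if st[i,4]>60])
org=(h[...,0]>8)&(h[...,0]<16)&(h[...,1]>190)&(h[...,2]>90);org[:,:220*4]=0;org[:,270*4:]=0
ys,xs=np.nonzero(org);i,j=ys.argmin(),ys.argmax()
for u,z in((i,.046),(j,.06)):
    w=at(p,(xs[u]/4,ys[u]/4),z);print('key ext',xs[u]/4,ys[u]/4,(R@(w[:2]-[.6076,.0143])*1e3).round(1))
for q in('mallet','mallet_head','mallet_grip'): print(q,[(np.round(np.array(r['at'])*[560,420],1).tolist(),round(r['score'],2)) for r in spotter.look_for(p,q)[:3]])
E
```

```text
time_s: 37.13
position: [0.4484, -0.217, 0.112]
tool_rot: [[-0.187, 0.982, -0.002], [0.982, 0.187, 0.002], [0.002, -0.002, -1.0]]
ft_force: [0.9, -1.0, -1.0]
grip_width: 0.0595
gripper_force: 0.0
time_s: 37.8
position: [0.4881, -0.4292, 0.1406]
tool_rot: [[-0.183, 0.983, 0.001], [0.983, 0.183, -0.002], [-0.002, 0.0, -1.0]]
ft_force: [-0.4, 0.3, -0.3]
grip_width: 0.06
gripper_force: 0.0
red [([315.4, 208.7], 106, [0.477, -0.186, 0.022])]
key ext 233.0 126.75 [82.9  2.3]
key ext 250.0 185.5 [-81.4 -16. ]
mallet [([352.0, 210.9], 0.9), ([397.1, 320.8], 0.82), ([191.2, 169.5], 0.46)]
mallet_head [([401.3, 320.5], 0.77), ([354.7, 211.7], 0.76)]
mallet_grip [([352.4, 215.6], 0.84), ([397.0, 321.3], 0.65)]
```

```bash
python3 -c "
from rig import env
print(env.close_job())"
```

```text
the job is handed in; nothing more can be done
None
```

I seated the key by hand to a light bite of about 5 N, then tapped it with the mallet until it stopped giving at 14 to 15 N along its length; gate tightness is inferred from those forces, not measured. I laid the mallet down on free worktop and handed the job in at about 38 s.

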